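Slide the round coaster out over the shelf edge

TASK

Gently slide the round wooden coaster along the white riser shelf towards the shelf's front edge (the long edge on the robot's side) until 30 mm of it sticks out over that edge, so that it can later be taken one-handed from below. Only push it with the fingertips: do not pick it up, tip it or let it fall, and leave the square coaster and the other things on the shelf where they are.

Things in the scene. Friction and masses are not known exactly. Their poses are not given: they have to be found in the camera images.
- coaster: the round flat wooden coaster to slide: dark wood disc, 100 mm across, 8 mm thick, about 50 g, loose, lying flat on the riser shelf. Origin at the centre of its underside, z up. It slides freely under a light push on its rim and stops when the push stops.
- ledge: white riser shelf fixed on the dresser top: 260 mm deep (its x), 640 mm wide (its y), flat top 60 mm above the dresser top, no rim. Origin at the centre of its footprint, at dresser-top height; x points from the front edge to the back (away from the robot), y along the front edge, z up. It stands at a different place and angle each time (turned up to about 12 degrees). The front edge is at x = -130 mm.
- ledge_edge (a point): middle of the riser shelf's straight front edge, at the level of its top face (60 mm above the dresser top); axes as the shelf's. 30 mm of the coaster sticks out when the coaster's centre is 20 mm behind this edge line.
- square: square coaster of the same dark wood, 95 x 95 x 8 mm, loose on the riser shelf; origin at the centre of its underside. It and the round one may change sides. Leave it alone.
- bowl: small clear glass bowl upside down at the back middle of the riser shelf, 80 mm across its rim (down), 44 mm high, loose; origin at the centre of its rim plane, on the shelf. Leave it alone.
- case: grey plastic travel case, 70 x 75 mm, 32 mm high, with a closed swing lid 5 mm thick and a knob on the lid, fixed at the left (+y) end of the riser shelf; origin at the centre of its underside.
- case_lid (a joint): hinge of the travel case's lid: 0 shut, grows as it opens (rad). Leave it shut.
- pacifier_blue: pale blue pacifier, 42 mm across, 39 mm high, standing teat up towards the front of the riser shelf's right (-y) end, loose; origin at the centre of its underside. Leave it alone.
- pacifier_yellow: yellow pacifier, 42 mm across, 39 mm high, teat up, loose on the riser shelf at its right (-y) end, behind the blue one; origin at the centre of its underside. Leave it alone.
Mind the look-alikes: they are no part of the job. Leave any red or turquoise look-alike of the coaster alone.

How it is judged:
By the outcome, as a careful person would: the job done as asked, in the order asked, and still so for the second after the job is handed in, with the robot touching nothing.
It also fails if it takes over 38 s, if anything falls off the work surface, if the arm or the gripper's body presses on something with over 40 N, if the wrist force passes 120 N, or if a joint passes its speed limit or range.

ROBOT

A 7-joint arm with a two-finger parallel gripper is mounted at the origin on the work surface. World frame = base frame: x ahead of the robot, y to its left, z up, the work surface at z = 0. Lengths are in m, angles in degrees, forces in N, time in s.
With the tool pointing down it reaches from about 0.4 to 0.9 m from the base axis. Payload 5.5 kg.
Tool frame: the origin (TCP) lies midway between the tips of the shut fingers; the grasp point (between the pads) lies 19 mm behind it; z points along the fingers, x is the direction in which the jaws open and shut, and the axes are right-handed (so a half turn about z gives the same grasp; the last joint's range is limited). The gripper opens to 85 mm and grips with 20 to 120 N. Pads are 22 mm wide; open, the fingers measure 114 mm over their backs; the gripper's body (76 mm by 85 mm) begins 54 mm behind the grasp point. The pads swing forward as they close: fully open they stand 13 mm farther back than shut.
Start: joints at [80.455, 28.699, -24.465, 88.831, 12.651, 65.22, -12.049], TCP at [0.271, -0.591, 0.231] pointing down, gripper open.
Joint ranges: [-164.97, 164.97], [-17.58, 116.51], [-87.97, 89.64], [11.32, 138.91], [-80.73, 260.73], [10.89, 115.49], [-147.41, 147.41]. Speed limits (degrees/s): [147.25, 147.25, 180, 180, 180, 180, 180].

INTERFACE

Orientations are given as [roll, pitch, yaw] about the fixed x, y, z axes, in that order (R = Rz(yaw) Ry(pitch) Rx(roll)).
In Python, from workcell import telemetry, vision, order gives the robot as it stands.
- The arm moves only by the tool carry_out, never from a script. Its argument "commands" is a list that holds one entry, the list of rows, each a list of 4 numbers: the shift along the world's x, y, z in units of 40 mm (1.0 is 40 mm), then the turn about the world's z in units of 5 degrees (1.0 is 5 degrees). In form: [[[tx, ty, tz, twist], ...]]. A call has 1 to 20 rows; each row shifts and turns the commanded pose from where the row before left it; what a row does not reach is not made up. A row lasts 1/12 s, in which the tool goes at most 41.7 mm and 7.16 degrees, less where a joint would pass 70% of its speed; a pose out of reach is approached as far as the arm can. A call is refused whole if a number of a shift passes 1 or a number of a turn 1, either way. A call with a gripper value outside its range is refused whole. "claw" is the closure, from 0 (fully open) to 1 (shut), set as the call begins (left out, the last holds). The fingers move at their own pace and stop on an object; "grip_force" is the grip in N (left out, the last holds). Time passes only in rows, so rows that do not move let the fingers close. It gives the time, the measured TCP pose, the force and the opening at its end, in the units of the state.
- telemetry.state(): the state, without advancing time (a new reading comes with each control period).
- vision.capture(name): name is "side" or "top" or "wrist"; returns the picture (400x640x3 uint8, red, green, blue); there is no depth.
- vision.calibration(name): a dict with "camera_matrix" (3x3 intrinsics, pixels), "extrinsics" (4x4, takes a point from world to camera coordinates); the wrist camera has in their place "T_tool_cam" (4x4, takes a point from camera to tool coordinates, whose origin is the TCP and whose axes are the tool frame's). Camera axes: x right, y down, z forward; pixel columns grow to the right and rows downward; lengths in m; the calibration is good to about 2 mm. A picture is of the moment at which its call begins: read the wrist's pose just before it. calibration takes no time and is no camera call.
- order.hand_in(): hands the job in, once; it reports no verdict.
The state is a dict: "time_s": time; "q": joint angles; "joint_vel": joint speeds; "joint_torque": joint torques, N m; "ee_pos": TCP position; "eef_rot": TCP orientation; "contact_force": force on the tool from outside, world axes, zero at the start; "torque": the same for the moment, N m; "opening": opening from 0.0 (shut) to 1.0 (fully open).
Only numpy, scipy, OpenCV 4.12 (cv2) and the standard library are available. Lean on these libraries where they do the work, as an engineer would, in place of code of your own. Each camera call takes 0.05 s, during which the arm holds its last target. There are 200 camera calls.

## Working session

There is one attempt and no reset: what is moved stays moved. The work goes in short steps, Python scripts to look and compute and a tool call to move; the robot and the scene stay as the last step left them, time stands still between calls to the robot, and variables do not carry over. Pictures are saved under pics/ and viewed, about 8 in all and at most 12, crops included, and the job is handed in when it is done.

Besides the shell and the picture viewer there is one more tool, called after ">>>" by a JSON object that holds its "api" and its "payload". carry_out: Moves the arm, as the interface text tells. Its arguments: {"type":"object","properties":{"commands":{"type":"array"},"claw":{"type":"number"},"grip_force":{"type":"number"}},"required":["commands"]}

```bash
mkdir -p pics && cat > h.py <<'E'
import sys; sys.path.insert(0,'.')
import numpy as np, cv2
from workcell import telemetry, vision, order
def snap(n,f):
    im=vision.capture(n); cv2.imwrite('pics/'+f,im[:,:,::-1]); return im
def ray(n,u,v,z):
    c=vision.calibration(n); K=np.array(c['camera_matrix']); T=np.array(c['extrinsics'])
    R,t=T[:3,:3],T[:3,3]; o=-R.T@t; d=R.T@np.linalg.solve(K,[u,v,1]); return o+d*(z-o[2])/d[2]
def proj(n,p):
    c=vision.calibration(n); K=np.array(c['camera_matrix']); T=np.array(c['extrinsics'])
    q=K@(T[:3,:3]@np.array(p)+T[:3,3]); return q[:2]/q[2]
E
python3 - <<'E'
from h import *
print(telemetry.state())
snap('top','t0.png'); snap('side','s0.png')
for n in('top','side'): print(vision.calibration(n))
E
```

```text
{'time_s': 0.0, 'q': array([ 80.45324929,  28.75290196, -24.45107919,  88.89335326,
        12.65018149,  65.22004117, -12.04754617]), 'joint_vel': array([-0.01382244,  0.03915435,  0.02916471,  0.03777752, -0.03792298,
       -0.04249109, -0.05761787]), 'joint_torque': array([-2.54200091e-05, -5.69523096e+01, -5.81658974e+00, -2.80936718e+01,
        1.06652253e-02,  1.18633336e-02,  3.35411528e-05]), 'ee_pos': array([ 0.27050485, -0.59025521,  0.23025212]), 'eef_rot': array([-1.79997095e+02,  1.13169349e-01, -6.53700203e+01]), 'contact_force': array([-0.17777503, -0.35303045, -0.03935153]), 'torque': array([ 0.00466359, -0.0071472 ,  0.0203506 ]), 'opening': 0.9971520614267019}
{'camera_matrix': array([[519.51328476,   0.        , 318.64442748],
       [  0.        , 519.51328476, 193.05402246],
       [  0.        ,   0.        ,   1.        ]]), 'extrinsics': array([[-3.83539817e-02, -9.99263997e-01,  6.60177859e-04,
        -9.09096612e-03],
       [-9.77609488e-01,  3.73860232e-02, -2.07079631e-01,
         5.57136802e-01],
       [ 2.06902539e-01, -8.58772452e-03, -9.78323868e-01,
         1.34231418e+00],
       [ 0.00000000e+00,  0.00000000e+00,  0.00000000e+00,
         1.00000000e+00]])}
{'camera_matrix': array([[380.5661716 ,   0.        , 320.43399979],
       [  0.        , 380.5661716 , 206.08511415],
       [  0.        ,   0.        ,   1.        ]]), 'extrinsics': array([[ 0.68661866, -0.72699019,  0.00632994, -0.3778591 ],
       [-0.43086514, -0.41392024, -0.80188856,  0.31625382],
       [ 0.58558521,  0.5478643 , -0.5974401 ,  0.5919506 ],
       [ 0.        ,  0.        ,  0.        ,  1.        ]])}
```

View pics/t0.png

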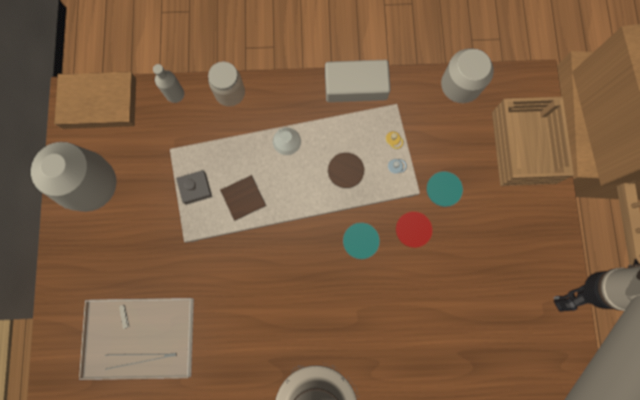

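View pics/s0.png

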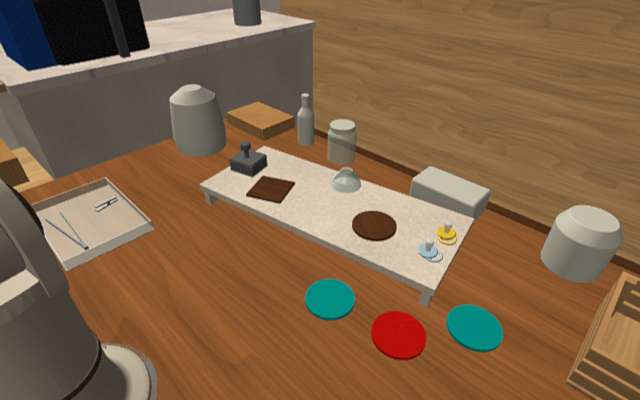

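Candidates in the top view: round dark wood disc (346,170), square dark coaster (243,198), turquoise discs (361,240) and (445,188), and red disc (414,229). I choose the dark round one on the shelf at (346,170). Next I'll measure it and check it in one close crop.

```bash
python3 - <<'E'
from h import *
im=cv2.imread('pics/t0.png'); g=cv2.cvtColor(im,cv2.COLOR_BGR2GRAY)
def blob(u,v,r=40,th=95):
    m=np.zeros_like(g); m[v-r:v+r,u-r:u+r]=(g[v-r:v+r,u-r:u+r]<th)
    n,l,s,c=cv2.connectedComponentsWithStats(m); k=l[v,u]; print(s[k],c[k]); return np.argwhere(l==k)[:,::-1]
p=blob(346,170); w=np.array([ray('top',*q,.068) for q in p])[:,:2]
# least-squares-free: min enclosing circle & mean
C=w.mean(0); print('coaster',C,cv2.minEnclosingCircle(w.astype(np.float32)), w.min(0),w.max(0))
p=blob(243,198); w=np.array([ray('top',*q,.068) for q in p],np.float32)[:,:2]; print('square',w.mean(0),cv2.minAreaRect(w))
# front edge profile
for u in (200,250,300,340,380,410):
    v0=int(240-(u-184)*48/234); print(u,v0,g[v0-12:v0+8,u])
for n,u,v,z in (('bowl',287,140,.07),('yel',395,140,.07),('blue',397,167,.07)): print(n,ray('top',u,v,z))
for u,v in((184,240),(418,192),(398,106),(171,149)): print(ray('top',u,v,.06))
x=g
cv2.imwrite('pics/c0.png',cv2.resize(im[95:255,160:430],None,fx=2.9,fy=2.9,interpolation=cv2.INTER_CUBIC))
E
```

```text
[329 153  35  35 951] [345.76235542 169.92639327]
coaster [ 0.61546049 -0.10601876] ((0.6156891584396362, -0.10611891746520996), 0.047998636960983276) [ 0.56791781 -0.15287017] [ 0.66314086 -0.06014547]
[ 221  176   44   44 1123] [242.62333037 197.47284061]Traceback (most recent call last):
  File "<stdin>", line 9, in <module>
cv2.error: OpenCV(4.12.0) /io/opencv/modules/imgproc/src/convhull.cpp:143: error: (-215:Assertion failed) total >= 0 && (depth == CV_32F || depth == CV_32S) in function 'convexHull'
```

```bash
python3 - <<'E'
from h import *
im=cv2.imread('pics/t0.png'); g=cv2.cvtColor(im,cv2.COLOR_BGR2GRAY)
for u in (200,250,300,340,380,410):
    v0=int(240-(u-184)*48/234); print(u,v0-10,g[v0-10:v0+8,u])
for n,u,v,z in (('bowl',287,140,.07),('yel',395,140,.07),('blue',397,167,.07)): print(n,ray('top',u,v,z)[:2])
for u,v in((184,240),(418,192),(398,106),(171,149)): print(ray('top',u,v,.06)[:2])
cv2.imwrite('pics/c0.png',cv2.resize(im[95:255,160:430],None,fx=2.9,fy=2.9,interpolation=cv2.INTER_CUBIC))
E
```

```text
200 226 [164 165 166 168 169 169 170 168 167 167 168 162 141 110  93  91  89  88]
250 216 [172 172 171 172 172 172 173 172 173 173 171 157 128 103  94  95  94  90]
300 206 [174 176 177 176 176 177 176 174 174 175 171 153 125 105  99  97  98  97]
340 198 [172 172 171 170 171 172 174 174 174 172 165 144 114  97  94  97  99 100]
380 189 [167 168 168 169 167 166 166 167 170 172 172 159 135 108  97  98  98  98]
410 183 [175 174 174 172 172 171 171 173 175 178 174 159 129 105  98 101 101 101]
bowl [0.70526096 0.05039588]
yel [ 0.6940056  -0.24447719]
blue [ 0.61772523 -0.24463626]
[0.44294357 0.32990065]
[ 0.54869621 -0.29800449]
[ 0.79582144 -0.26133278]
[0.69484871 0.36932704]
```

View pics/c0.png

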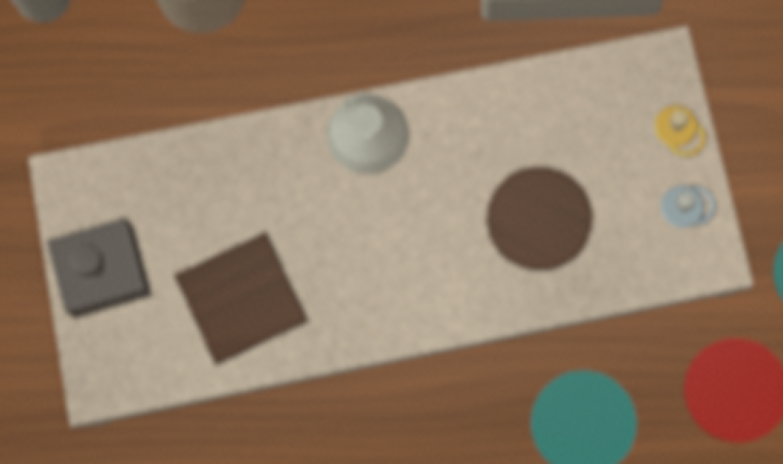

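The crop confirms the choice: a plain dark round disc at crop (540,218), with the pacifiers, bowl, square and case well clear of it. Next I'll fit the shelf.

```bash
cat > shelf.py <<'E'
from h import *
from scipy.optimize import least_squares
def edge(g,n,a,b,inside,k=60,win=7):
    a,b=np.array(a,float),np.array(b,float); d=(b-a)/np.linalg.norm(b-a); nn=np.array([-d[1],d[0]])
    if nn@(np.array(inside)-a)>0: nn=-nn
    out=[]
    for s in np.linspace(.06,.94,k):
        t=np.arange(-win,win+.01,.25); q=(a+s*(b-a))+t[:,None]*nn
        pr=cv2.remap(g,q[:,:1].astype(np.float32),q[:,1:].astype(np.float32),cv2.INTER_LINEAR).ravel().astype(float)
        h=.5*(pr[:8].mean()+pr[-8:].mean()); i=np.where(pr<h)[0]
        if pr[:8].mean()-pr[-8:].mean()>35 and len(i) and i[0]>8: out.append(ray(n,*q[i[0]],.06)[:2])
    return np.array(out)
def fit(g,n,cor):  # cor: FL,FR,BR,BL pixel corners
    ins=np.mean(cor,0); E=[edge(g,n,cor[i],cor[(i+1)%4],ins) for i in range(4)]
    def res(p,sp=False):
        x=np.array([np.cos(p[2]),np.sin(p[2])]); y=np.array([-x[1],x[0]]); r=[]
        for e,ax,s in zip(E,(x,y,x,y),(-.13,-.32,.13,.32)): r.append((e-p[:2])@ax-s)
        return r if sp else np.concatenate(r)
    s=least_squares(res,[.62,.035,.167],loss='soft_l1',f_scale=.002)
    print('shelf',s.x[:2],np.degrees(s.x[2]),[(len(r),round(1e3*np.median(r),2)) for r in res(s.x,True)])
    return s.x
E
python3 - <<'E'
from shelf import *
g=cv2.cvtColor(cv2.imread('pics/t0.png'),cv2.COLOR_BGR2GRAY)
p=fit(g,'top',[(184,239),(418,192),(398,106),(171,149)])
x=np.array([np.cos(p[2]),np.sin(p[2])]); y=np.array([-x[1],x[0]])
c=np.array([.6156,-.1061]); print('coaster in shelf',(c-p[:2])@x,(c-p[:2])@y)
t=c+.08*x; print('tool target',t,(t-[.2705,-.5903])/.04)
E
```

```text
shelf [0.62112492 0.03590483] 9.633939979242509 [(60, np.float64(-0.95)), (60, np.float64(-0.81)), (59, np.float64(1.02)), (39, np.float64(1.47))]
coaster in shelf -0.029211905586648983 -0.1390775373467765
tool target [ 0.69447177 -0.09271178] [10.59929415 12.43970557]
```

>>> {"api": "carry_out", "payload": {"commands": [[[0.53, 0.622, 0, -0.15], [0.53, 0.622, 0, -0.15], [0.53, 0.622, 0, -0.15], [0.53, 0.622, 0, -0.15], [0.53, 0.622, 0, -0.15], [0.53, 0.622, 0, -0.15], [0.53, 0.622, 0, -0.15], [0.53, 0.622, 0, -0.15], [0.53, 0.622, 0, -0.15], [0.53, 0.622, 0, -0.15], [0.53, 0.622, 0, -0.15], [0.53, 0.622, 0, -0.15], [0.53, 0.622, 0, -0.15], [0.53, 0.622, 0, -0.15], [0.53, 0.622, 0, -0.15], [0.53, 0.622, 0, -0.15], [0.53, 0.622, 0, -0.15], [0.53, 0.622, 0, -0.15], [0.53, 0.622, 0, -0.15], [0.53, 0.622, 0, -0.15]]], "claw": 0.7, "grip_force": 20}}

```text
time_s: 1.77
ee_pos: [0.6953, -0.0921, 0.2306]
eef_rot: [179.9, 0.0, -80.4]
contact_force: [0.7, -0.1, 0.6]
opening: 0.299
```

>>> {"api": "carry_out", "payload": {"commands": [[[0, 0, 0, 0], [0, 0, 0, 0], [0, 0, -0.5, 0], [0, 0, -0.5, 0], [0, 0, -0.5, 0], [0, 0, 0, 0], [0, 0, 0, 0]]]}}

```text
time_s: 2.35
ee_pos: [0.6932, -0.0949, 0.1699]
eef_rot: [179.8, 0.0, -80.5]
contact_force: [0.4, -0.6, 1.2]
opening: 0.301
```

```bash
python3 - <<'E'
from h import *
for _ in range(3): print(telemetry.state()['ee_pos'])
s=telemetry.state(); print(s['ee_pos'],s['eef_rot'])
snap('wrist','w1.png'); print(vision.calibration('wrist'))
E
```

```text
[ 0.69321507 -0.09493556  0.16987825]
[ 0.69321507 -0.09493556  0.16987825]
[ 0.69321507 -0.09493556  0.16987825]
[ 0.69321507 -0.09493556  0.16987825] [ 1.79791197e+02  1.39106598e-02 -8.04644222e+01]
{'camera_matrix': array([[344.20322777,   0.        , 319.16878531],
       [  0.        , 344.20322777, 198.36750591],
       [  0.        ,   0.        ,   1.        ]]), 'T_tool_cam': array([[ 9.99999868e-01,  1.15349062e-04, -5.00657697e-04,
        -1.76304596e-03],
       [ 3.36969982e-05,  9.57647627e-01,  2.87942739e-01,
        -7.27194574e-02],
       [ 5.12667581e-04, -2.87942718e-01,  9.57647497e-01,
        -1.42267670e-01],
       [ 0.00000000e+00,  0.00000000e+00,  0.00000000e+00,
         1.00000000e+00]])}
```

View pics/w1.png

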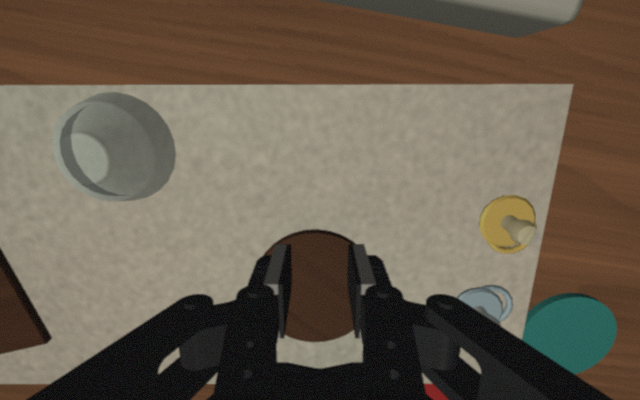

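The wrist view shows the coaster at about (314,285), centred between the fingers, with its back rim at v≈230. The back shelf edge is level at v≈85, and the surroundings are clear. Next I'll cross-check the rim and the back edge.

```bash
cat >> h.py <<'E'
from scipy.spatial.transform import Rotation as Ro
def wray(s,u,v,z):
    c=vision.calibration('wrist'); K=np.array(c['camera_matrix']); T=np.array(c['T_tool_cam'])
    B=np.eye(4); B[:3,:3]=Ro.from_euler('xyz',s['eef_rot'],degrees=True).as_matrix(); B[:3,3]=s['ee_pos']
    M=B@T; d=M[:3,:3]@np.linalg.solve(K,[u,v,1]); o=M[:3,3]; return o+d*(z-o[2])/d[2]
def sh(p,S=(.6211,.0359,np.radians(9.63))):
    x=np.array([np.cos(S[2]),np.sin(S[2])]); d=np.array(p[:2])-S[:2]; return np.array([d@x,d@[-x[1],x[0]]])*1000
E
python3 - <<'E'
from h import *
s=telemetry.state()
for u,v,z in((314,230,.068),(314,341,.068),(264,285,.068),(364,285,.068),(300,85,.06),(300,384,.06),(545,230,.06)): print(u,v,sh(wray(s,u,v,z)))
print('tool',sh(s['ee_pos']))
E
```

```text
314 230 [  23.95507295 -135.00440285]
314 341 [ -77.66257657 -134.41364006]
264 285 [-23.67081991 -94.37236023]
364 285 [ -23.77909751 -175.07897656]
300 85 [ 129.85370406 -125.69462733]
300 384 [-131.3789178  -121.11020012]
545 230 [  20.46610595 -317.80501097]
tool [  50.55431987 -140.87131279]
```

>>> {"api": "carry_out", "payload": {"commands": [[[-0.02, 0.1, -0.5, 0], [0, 0, -0.5, 0], [0, 0, -0.5, 0], [0, 0, -0.5, 0], [0, 0, -0.3, 0], [0, 0, 0, 0], [0, 0, 0, 0], [0, 0, 0, 0]]]}}

```text
time_s: 3.07
ee_pos: [0.6955, -0.0894, 0.0813]
eef_rot: [-179.8, -0.0, -80.4]
contact_force: [-0.1, 0.6, 0.9]
opening: 0.302
```

>>> {"api": "carry_out", "payload": {"commands": [[[0, 0, -0.05, 0], [0, 0, -0.05, 0], [0, 0, -0.05, 0], [0, 0, -0.05, 0], [0, 0, 0, 0], [0, 0, 0, 0]]]}}

```text
time_s: 3.57
ee_pos: [0.6939, -0.0893, 0.0711]
eef_rot: [180.0, 0.0, -80.4]
contact_force: [-0.2, 0.1, -0.2]
opening: 0.297
```

```bash
python3 - <<'E'
from h import *
s=telemetry.state(); print(s['ee_pos'],sh(s['ee_pos']),s['contact_force'])
im=snap('wrist','w2.png')
b=snap('side','s2.png'); u,v=proj('side',[.69,-.09,.08]).astype(int); print(u,v)
cv2.imwrite('pics/s2c.png',cv2.resize(b[v-50:v+50,u-80:u+80,::-1],None,fx=4,fy=4,interpolation=cv2.INTER_CUBIC))
a=cv2.imread('pics/s2c.png'); w=cv2.imread('pics/w2.png'); cv2.imwrite('pics/m2.png',cv2.resize(np.vstack([a,w[100:]]),(546,600)))
E
```

```text
[ 0.69389974 -0.08926824  0.07109926] [  50.83511851 -135.58274651] [-0.24483416  0.06027013 -0.22697343]
388 202
```

View pics/m2.png

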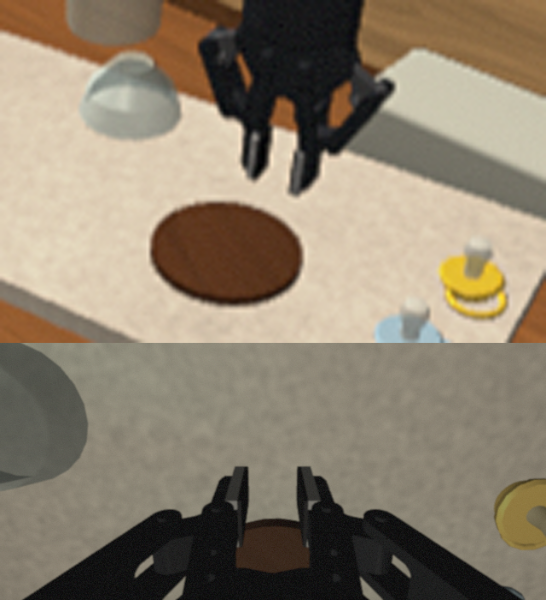

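The fingers stand just behind the coaster's back rim and are centred on it, well clear of the bowl and pacifiers. I'll go down in small steps.

>>> {"api": "carry_out", "payload": {"commands": [[[0, 0, -0.05, 0], [0, 0, -0.05, 0], [0, 0, -0.05, 0], [0, 0, -0.025, 0], [0, 0, 0, 0], [0, 0, 0, 0]]]}}

```text
time_s: 4.17
ee_pos: [0.694, -0.0893, 0.0641]
eef_rot: [180.0, 0.0, -80.4]
contact_force: [-0.3, 0.1, 0.2]
opening: 0.302
```

>>> {"api": "carry_out", "payload": {"commands": [[[0, 0, -0.025, 0], [0, 0, 0, 0], [0, 0, 0, 0]]]}}

```text
time_s: 4.42
ee_pos: [0.6941, -0.0893, 0.0633]
eef_rot: [-180.0, -0.0, -80.4]
contact_force: [0.0, -0.1, -0.2]
opening: 0.302
```

>>> {"api": "carry_out", "payload": {"commands": [[[0, 0, -0.025, 0], [0, 0, 0, 0], [0, 0, 0, 0]]]}}

```text
time_s: 4.67
ee_pos: [0.694, -0.0893, 0.0622]
eef_rot: [180.0, 0.0, -80.4]
contact_force: [-0.1, -0.2, -0.1]
opening: 0.301
```

>>> {"api": "carry_out", "payload": {"commands": [[[0, 0, -0.025, 0], [0, 0, 0, 0], [0, 0, 0, 0]]]}}

```text
time_s: 4.92
ee_pos: [0.694, -0.0893, 0.0612]
eef_rot: [180.0, 0.0, -80.4]
contact_force: [-0.6, -0.5, -0.1]
opening: 0.3
```

>>> {"api": "carry_out", "payload": {"commands": [[[0, 0, -0.025, 0], [0, 0, 0, 0], [0, 0, 0, 0]]]}}

```text
time_s: 5.17
ee_pos: [0.694, -0.0893, 0.0602]
eef_rot: [180.0, 0.0, -80.4]
contact_force: [0.0, -0.4, -0.6]
opening: 0.301
```

>>> {"api": "carry_out", "payload": {"commands": [[[0, 0, -0.025, 0], [0, 0, 0, 0], [0, 0, 0, 0]]]}}

```text
time_s: 5.42
ee_pos: [0.6942, -0.0893, 0.0601]
eef_rot: [-180.0, -0.0, -80.4]
contact_force: [-2.1, -0.2, 4.8]
opening: 0.298
```

>>> {"api": "carry_out", "payload": {"commands": [[[0, 0, 0.075, 0], [0, 0, 0, 0], [-0.074, -0.0125, 0, 0], [-0.074, -0.0125, 0, 0], [-0.074, -0.0125, 0, 0], [-0.074, -0.0125, 0, 0], [-0.074, -0.0125, 0, 0], [-0.074, -0.0125, 0, 0], [-0.074, -0.0125, 0, 0], [-0.074, -0.0125, 0, 0], [-0.074, -0.0125, 0, 0], [-0.074, -0.0125, 0, 0], [0, 0, 0, 0], [0, 0, 0, 0]]]}}

```text
time_s: 6.58
ee_pos: [0.6644, -0.0944, 0.0624]
eef_rot: [180.0, -0.0, -80.4]
contact_force: [0.4, -0.5, 0.1]
opening: 0.298
```

>>> {"api": "carry_out", "payload": {"commands": [[[-0.074, -0.0125, 0, 0], [-0.074, -0.0125, 0, 0], [-0.074, -0.0125, 0, 0], [-0.074, -0.0125, 0, 0], [-0.074, -0.0125, 0, 0], [-0.074, -0.0125, 0, 0], [-0.074, -0.0125, 0, 0], [-0.074, -0.0125, 0, 0], [-0.074, -0.0125, 0, 0], [-0.074, -0.0125, 0, 0], [0, 0, 0, 0], [0, 0, 0, 0]]]}}

```text
time_s: 7.58
ee_pos: [0.6345, -0.0994, 0.0622]
eef_rot: [180.0, -0.0, -80.4]
contact_force: [0.6, -1.0, -0.2]
opening: 0.302
```

```bash
python3 - <<'E'
from h import *
s=telemetry.state(); print(s['ee_pos'],sh(s['ee_pos']),s['contact_force'])
a=snap('top','t3.png'); b=snap('side','s3.png'); u,v=proj('side',[.58,-.11,.07]).astype(int)
A=cv2.resize(a[120:240,280:440,::-1],(560,420)); B=cv2.resize(b[v-60:v+60,u-80:u+80,::-1],(560,420))
cv2.imwrite('pics/m3.png',cv2.resize(np.vstack([A,B]),(400,600)))
E
```

```text
[ 0.63447339 -0.09942857  0.06220997] [  -9.45349488 -135.6587681 ] [ 0.59526483 -0.99204531 -0.16835132]
```

View pics/m3.png

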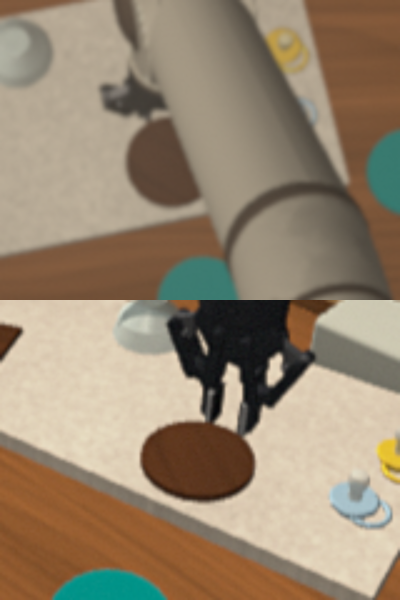

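The coaster lies flat, pushed by both tips, with nothing else disturbed. I'll push another 33 mm and measure with the side camera, using its first picture as a cross-reference.

>>> {"api": "carry_out", "payload": {"commands": [[[-0.074, -0.0125, 0, 0], [-0.074, -0.0125, 0, 0], [-0.074, -0.0125, 0, 0], [-0.074, -0.0125, 0, 0], [-0.074, -0.0125, 0, 0], [-0.074, -0.0125, 0, 0], [-0.074, -0.0125, 0, 0], [-0.074, -0.0125, 0, 0], [-0.074, -0.0125, 0, 0], [-0.074, -0.0125, 0, 0], [-0.074, -0.0125, 0, 0], [0, 0, 0, 0], [0, 0, 0, 0]]]}}

```text
time_s: 8.77
ee_pos: [0.6021, -0.1049, 0.0623]
eef_rot: [180.0, -0.0, -80.4]
contact_force: [0.4, -0.8, -0.3]
opening: 0.3
```

```bash
cat > meas.py <<'E'
from h import *
def side(f,guess):
    """coaster centre in shelf mm: fit of the projected 50 mm top circle to the dark blob's hull"""
    im=cv2.imread('pics/'+f); u,v=proj('side',[*guess,.068]).astype(int)
    m=((im[:,:,2]<105)&(im[:,:,2]>im[:,:,0].astype(int)+12)).astype(np.uint8)
    m=cv2.morphologyEx(m,cv2.MORPH_OPEN,np.ones((5,5)))
    n,l,s,c=cv2.connectedComponentsWithStats(m); k=l[v,u]
    w=np.array([ray('side',x,y,.068)[:2] for y,x in np.argwhere(l==k)])
    xs=np.array([sh(p) for p in w]); print(f,s[k],'shelf min',xs.min(0),'max',xs.max(0),'mid y',xs[:,1].min()/2+xs[:,1].max()/2)
E
python3 - <<'E'
from meas import *
s=telemetry.state(); t=sh(s['ee_pos']); print(t)
snap('side','s4.png'); side('s0.png',(.6156,-.1061))
c=np.radians(9.63); side('s3.png',(.575,-.109)); side('s4.png',(.543,-.115))
E
```

```text
[ -42.26985223 -135.62481348]
s0.png [ 353  211   43   30 1029] shelf min [ -84.47646556 -187.46000179] max [ 17.77702701 -89.17654235] mid y -138.31827207229938
s3.png [ 343  220   44   31 1126] shelf min [-124.91430474 -186.4916112 ] max [-21.28979716 -86.79789808] mid y -136.64475463815745Traceback (most recent call last):
  File "<stdin>", line 4, in <module>
  File "meas.py", line 8, in side
    w=np.array([ray('side',x,y,.068)[:2] for y,x in np.argwhere(l==k)])
                ~~~^^^^^^^^^^^^^^^^^
  File "h.py", line 7, in ray
    c=vision.calibration(n); K=np.array(c['camera_matrix']); T=np.array(c['extrinsics'])
ValueError: time passes only in moves, steps and waits
```

>>> {"api": "carry_out", "payload": {"commands": [[[-0.037, -0.00625, 0, 0], [-0.037, -0.00625, 0, 0], [-0.037, -0.00625, 0, 0], [-0.037, -0.00625, 0, 0], [-0.037, -0.00625, 0, 0], [0, 0, 0, 0], [0, 0, 0, 0], [0.15, 0.025, 0, 0], [0.25, 0.042, 0, 0], [0.25, 0.042, 0, 0], [0, 0, 0.5, 0], [0, 0, 0.7, 0], [0, 0, 0.7, 0], [0, 0, 0.7, 0], [0, 0, 0.7, 0], [0, 0, 0.7, 0], [0, 0, 0, 0], [0, 0, 0, 0], [0, 0, 0, 0]]]}}

```text
time_s: 10.4
ee_pos: [0.6207, -0.1017, 0.2218]
eef_rot: [180.0, -0.0, -80.4]
contact_force: [-0.2, -0.4, -0.7]
opening: 0.303
```

```bash
python3 - <<'E'
from h import *
s=telemetry.state(); print(s['ee_pos'],s['eef_rot'],sh(s['ee_pos']))
a=snap('wrist','w5.png'); np.save('w5s.npy',np.r_[s['ee_pos'],s['eef_rot']])
snap('top','t5.png'); snap('side','s5.png')
E
```

```text
[ 0.6207349  -0.10169023  0.22184455] [ 1.79969557e+02 -4.67210988e-04 -8.03748566e+01] [ -23.37673312 -135.59031112]
```

View pics/w5.png

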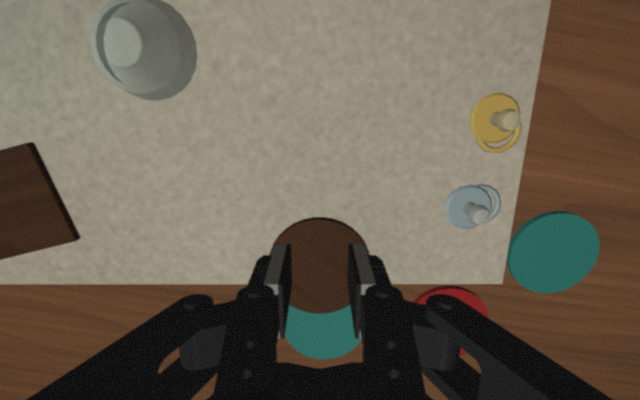

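View pics/s5.png

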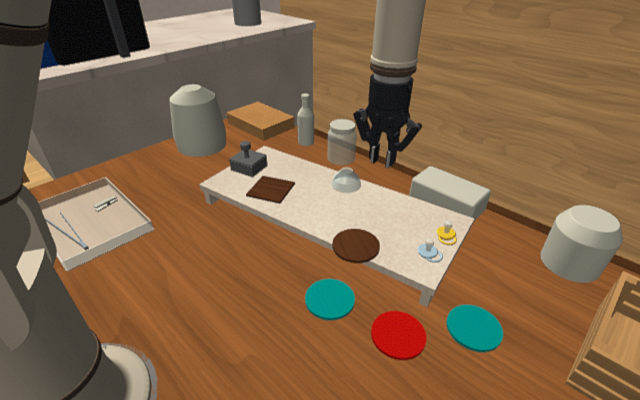

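The wrist view shows the coaster at rows 218–312 and the shelf edge at row ≈284. The side view shows it flat and overhanging, with the others unmoved. Next I'll get subpixel values.

```bash
python3 - <<'E'
from h import *
d=np.load('w5s.npy'); s=dict(ee_pos=d[:3],eef_rot=d[3:])
im=cv2.imread('pics/w5.png').astype(float)
def cross(col,a,b,ch):
    p=im[a:b,col-2:col+3,ch].mean(1); gr=np.abs(np.gradient(p)); gr[gr<gr.max()*.3]=0
    return a+(gr*np.arange(len(p))).sum()/gr.sum()
e=[(u,cross(u,274,294,1)) for u in(130,180,230,250,400,430,460,490)]
ex=[sh(wray(s,u,v,.06))[0] for u,v in e]; print('edge rows',np.round(e,1).tolist(),'x',np.round(ex,1))
r=cross(319,208,228,1); f=cross(319,302,322,1)
R=sh(wray(s,319,r,.068)); F=sh(wray(s,319,f,.068)); print(r,f,R,F)
F2=sh(wray(s,319,f,.060)); print('front bottom alt',F2)
E=np.median(ex); print('overhang from rear rim',100-(R[0]-E),'from front',E-F[0],'mean centre',E-(R+F)[0]/2+50, 'front@.06',E-F2[0])
# tops: coaster blob in top image
g=cv2.cvtColor(cv2.imread('pics/t5.png'),cv2.COLOR_BGR2GRAY); print(proj('top',[.536,-.119,.068]))
t0=cv2.imread('pics/t5.png'); u,v=proj('top',[.536,-.119,.068]).astype(int)
cv2.imwrite('pics/t5c.png',cv2.resize(t0[v-50:v+50,u-80:u+80],(640,400),interpolation=cv2.INTER_CUBIC))
E
```

```text
edge rows [[130.0, 284.0], [180.0, 284.0], [230.0, 284.0], [250.0, 279.4], [400.0, 283.9], [430.0, 285.1], [460.0, 285.1], [490.0, 283.8]] x [-131.4 -131.4 -131.4 -126.3 -131.2 -132.6 -132.6 -131.2]
216.91454545454545 312.99828178694156 [ -57.45935501 -133.51579179] [-159.31380754 -133.48939556]
front bottom alt [-164.95397929 -133.48014086]
overhang from rear rim 26.041366676425582 from front 27.895819206512982 mean centre 26.968592941469282 front@.06 33.53599096336188
[352.07865577 198.52269288]
```

View pics/t5c.png

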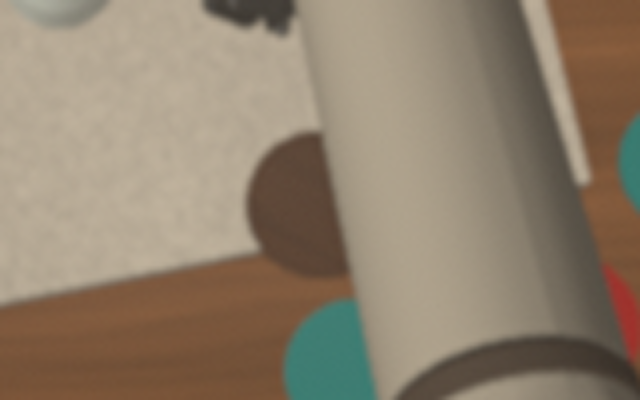

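The rear extreme seen by the wrist camera is the coaster's bottom rim (z = 0.060), so I corrected for that. The overhang is then about 28.5 mm: 27.9 mm from the front rim, 29.0 mm from the rear rim, 28.7 mm by dead reckoning. I'll retrace and nudge it 1.5 mm more.

>>> {"api": "carry_out", "payload": {"commands": [[[0, 0, -0.7, 0], [0, 0, -0.7, 0], [0, 0, -0.7, 0], [0, 0, -0.7, 0], [0, 0, -0.7, 0], [0, 0, -0.3, 0], [0, 0, -0.2, 0], [0, 0, 0, 0], [0, 0, 0, 0], [0, 0, 0, 0]]]}}

```text
time_s: 11.38
ee_pos: [0.6218, -0.1016, 0.0631]
eef_rot: [-179.9, -0.0, -80.4]
contact_force: [-0.1, -0.7, -0.0]
opening: 0.3
```

>>> {"api": "carry_out", "payload": {"commands": [[[-0.1, -0.017, 0, 0], [-0.1, -0.017, 0, 0], [-0.1, -0.017, 0, 0], [-0.1, -0.017, 0, 0], [-0.08, -0.013, 0, 0], [-0.05, -0.008, 0, 0], [-0.04, -0.007, 0, 0], [-0.03, -0.005, 0, 0], [-0.03, -0.005, 0, 0], [-0.03, -0.005, 0, 0], [-0.027, -0.005, 0, 0], [0, 0, 0, 0], [0, 0, 0, 0]]]}}

```text
time_s: 12.47
ee_pos: [0.5934, -0.1063, 0.0623]
eef_rot: [-180.0, 0.0, -80.4]
contact_force: [-0.4, -0.4, -0.7]
opening: 0.3
```

>>> {"api": "carry_out", "payload": {"commands": [[[0.15, 0.025, 0, 0], [0.25, 0.042, 0, 0], [0.25, 0.042, 0, 0], [0, 0, 0.5, 0], [0, 0, 0.7, 0], [0, 0, 0.7, 0], [0, 0, 0.7, 0], [0, 0, 0.7, 0], [0, 0, 0.7, 0], [0, 0, 0, 0], [0, 0, 0, 0]]]}}

```text
time_s: 13.38
ee_pos: [0.6212, -0.1018, 0.2246]
eef_rot: [-179.8, -0.1, -80.4]
contact_force: [-0.8, 1.0, -1.2]
opening: 0.297
```

>>> {"api": "carry_out", "payload": {"commands": [[[-0.4, -0.6, 0, 0.1], [-0.4, -0.6, 0, 0.1], [-0.4, -0.6, 0, 0.1], [-0.4, -0.6, 0, 0.1], [-0.4, -0.6, 0, 0.1], [-0.4, -0.6, 0, 0.1], [-0.4, -0.6, 0, 0.1], [-0.4, -0.6, 0, 0.1], [-0.4, -0.6, 0, 0.1], [-0.4, -0.6, 0, 0.1], [-0.4, -0.6, 0, 0.1], [-0.4, -0.6, 0, 0.1], [-0.4, -0.6, 0, 0.1], [-0.4, -0.6, 0, 0.1], [-0.4, -0.6, 0, 0.1], [-0.4, -0.6, 0, 0.1], [-0.4, -0.6, 0, 0.1], [0, 0, 0, 0], [0, 0, 0, 0], [0, 0, 0, 0]]]}}

```text
time_s: 15.05
ee_pos: [0.3475, -0.5088, 0.2209]
eef_rot: [-180.0, 0.2, -71.9]
contact_force: [-0.5, 0.7, -0.2]
opening: 0.298
```

```bash
python3 - <<'E'
from shelf import *
print(telemetry.state()['ee_pos'])
snap('top','t6.png'); im=cv2.imread('pics/t6.png'); g=cv2.cvtColor(im,cv2.COLOR_BGR2GRAY)
c=np.radians(9.63); ctr=np.array([.6211,.0359])+np.array([np.cos(c),np.sin(c)])*-.11+np.array([-np.sin(c),np.cos(c)])*-.1356
# ellipse profile: radial gradient along rim, fit circle at z=.068
P=[];
for a in np.radians(np.arange(0,360,4)):
    rr=np.arange(.038,.062,.0005); q=np.array([proj('top',[ctr[0]+r*np.cos(a),ctr[1]+r*np.sin(a),.068]) for r in rr],np.float32)
    pr=cv2.GaussianBlur(cv2.remap(g,q[:,:1],q[:,1:],cv2.INTER_LINEAR).astype(np.float32),(1,5),0).ravel(); d=np.gradient(pr); 
    i=d.argmax()
    if d[i]>1.0: P.append(ctr+rr[i]*np.array([np.cos(a),np.sin(a)]))
P=np.array(P); s=least_squares(lambda p:np.hypot(*(P-p[:2]).T)-p[2],[*ctr,.05],loss='soft_l1',f_scale=.001)
print('coaster',sh(s.x[:2]),s.x[2],len(P),'moved others:')
o=cv2.imread('pics/t0.png'); df=np.abs(im.astype(int)-o).max(2); 
for n,u,v in(('square',243,198),('bowl',287,140),('case',194,187),('yel',395,140),('blue',397,167)): print(n,df[v-22:v+22,u-20:u+20].max())
cv2.imwrite('pics/t6c.png',cv2.resize(im[95:255,160:430],None,fx=2.5,fy=2.5,interpolation=cv2.INTER_CUBIC))
E
```

```text
[ 0.34754072 -0.50883082  0.22085529]Traceback (most recent call last):
  File "<stdin>", line 8, in <module>
  File "h.py", line 10, in proj
    c=vision.calibration(n); K=np.array(c['camera_matrix']); T=np.array(c['extrinsics'])
ValueError: time passes only in moves, steps and waits
```

```bash
sed -i 's/^from workcell.*/&\nimport functools; _cal=functools.lru_cache(None)(vision.calibration)/; s/c=vision.calibration(/c=_cal(/' h.py && python3 - <<'E'
from shelf import *
im=cv2.imread('pics/t6.png'); o=cv2.imread('pics/t0.png')
def circ(im,ctr):
    g=cv2.cvtColor(im,cv2.COLOR_BGR2GRAY); P=[]
    for a in np.radians(np.arange(0,360,4)):
        rr=np.arange(.038,.062,.0005); q=np.array([proj('top',[ctr[0]+r*np.cos(a),ctr[1]+r*np.sin(a),.068]) for r in rr],np.float32)
        pr=cv2.GaussianBlur(cv2.remap(g,q[:,:1].copy(),q[:,1:].copy(),cv2.INTER_LINEAR).astype(np.float32).reshape(-1,1),(1,5),0).ravel(); d=np.gradient(pr); i=d.argmax()
        if d[i]>1: P.append(ctr+rr[i]*np.array([np.cos(a),np.sin(a)]))
    P=np.array(P); s=least_squares(lambda p:np.hypot(*(P-p[:2]).T)-p[2],[*ctr,.05],loss='soft_l1',f_scale=.001)
    print('coaster',sh(s.x[:2]),s.x[2],len(P))
circ(o,np.array([.6156,-.1061])); circ(im,np.array([.5353,-.1162]))
fit(cv2.cvtColor(im,cv2.COLOR_BGR2GRAY),'top',[(184,239),(418,192),(398,106),(171,149)])
df=np.abs(cv2.GaussianBlur(im,(3,3),0).astype(int)-cv2.GaussianBlur(o,(3,3),0)).max(2)
for n,u,v in(('square',243,198),('bowl',287,140),('case',194,187),('yel',395,140),('blue',397,167)): print(n,df[v-18:v+18,u-18:u+18].max())
cv2.imwrite('pics/t6c.png',cv2.resize(im[95:255,160:430],None,fx=2.5,fy=2.5,interpolation=cv2.INTER_CUBIC))
E
```

```text
coaster [ -29.03024347 -138.69200169] 0.04938341161981558 90
coaster [-110.85878765 -136.93324572] 0.04956424247743525 90
shelf [0.62123124 0.03590967] 9.668033141402097 [(50, np.float64(-1.09)), (60, np.float64(-0.79)), (59, np.float64(0.92)), (39, np.float64(1.42))]
square 1
bowl 1
case 1
yel 2
blue 1
```

View pics/t6c.png

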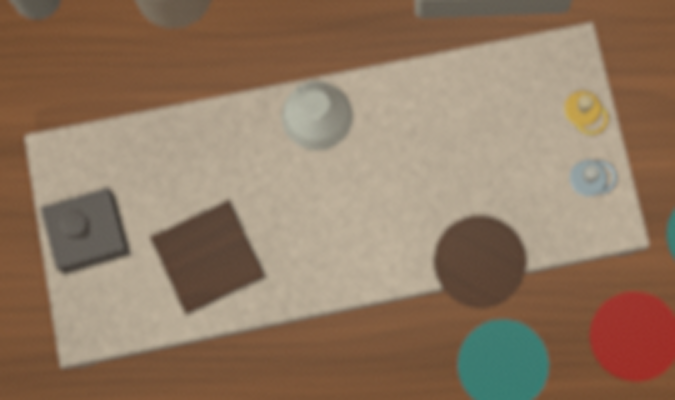

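The coaster's centre is 19–20 mm behind the edge, so 30–31 mm sticks out. It lies flat, and the other things show no change in the pictures. I'll hand it in.

```bash
python3 -c "
from h import *
print(order.hand_in())"
```

```text
the job is handed in; nothing more can be done
None
```

I slid the round dark-wood coaster about 82 mm along the shelf to the front edge, and about 30 mm of it now sticks out. I pushed its back rim with both fingertips held 2 mm above the shelf. After a first measurement I nudged it 1.5 mm further, then moved the arm clear and handed the job in at about 15 s.

**Overhang:** The last top picture puts the coaster's centre at x = -110.9 mm on the shelf (target -110 mm), which means 30–31 mm sticking out. Dead reckoning from the tool's position gives 30.0 mm.

**Other things:** The first and last top pictures show no change at the square coaster, bowl, case or either pacifier. Forces read at the end of each move stayed near 5 N or less.

**Disagreements:**
- The wrist view first gave 27 mm before the nudge. Allowing for the visible side of the rim, it gave about 28.5 mm, which matches the other estimates.
- The shelf edge reads about 1 mm differently depending on the fit.
- Two measuring scripts stopped with an error, one partway through the push. I bridged that one with dead reckoning and re-ran the other; neither moved the robot.

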